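Dock the pipette-tip rack over the plate's step

TASK

Load the blue-topped rack of pipette tips onto the low metal dock plate without ever carrying it: slide it along the bench (its bar handle is there to draw it by) until its front lower edge butts squarely against the step (the plate's edge) and leave it pressed there a moment, then tip only its front edge up and over onto the plate while its rear edge stays down on the bench, and finally slide or push it the rest of the way until it lies flat and square in the middle of the plate, hard up against the steel stop bar, which you press for about a second so that it is seated. Nobody has measured where the bar is set, so feel for it; push gently throughout (a few newtons against step and bar, never 20), and leave the glassware and everything else around where it is.

Things in the scene. Friction and masses are not known exactly. Their poses are not given: they have to be found in the camera images.
- dock: fixed low aluminium plate lying on the bench, 200 long (its x) x 150 wide (its y) x 16 high; origin at the centre of its underside; its +x axis is the loading direction, horizontal, from the step towards the stop. The upright edge at x = -100 is the step. No side guides: the top is flat and free from x = -100 to at least x = +40; along the two side edges behind x = 55 stand low grey cheeks, out of the way
- dock_step (a point): middle of the top edge of the dock's step: 16 above the bench, at dock x = -100, y = 0; axes as the dock's
- stop: grey bracket, 20 x 150 x 34, fixed across the far end of the dock; origin at the centre of its underside, at dock x = +90, 16 above the bench; axes as the dock's. It carries on two rods a steel stop bar 130 wide (dock y), its top 45 above the bench, whose face towards the step lies somewhere from dock x = +40 to +56. The bar is clamped there and does not give; its setting differs each time and is not measured
- rack_handle (a point): centre of the rack's bar handle: a round bar 10 in diameter along the rack's y, 68 free between its two end posts, 86 above the rack's underside and 34 ahead of the rack's middle, 31 clear above the rack's top. Axes as the rack's: +x towards the leading (handle) end, z up. Take it across the bar (fingers fore and aft of it). The rack stands on the bench 20 to 50 short of the step, leading end towards it, turned up to about 0.15 rad from the dock and up to 15 aside
- rack_center (a point): centre of the rack's body, half-way up (27.5 above its underside): a closed block 122 long (x) x 86 wide (y) x 55 high, stubby tip ends 7 proud of its top behind the handle, mass 0.46 to 0.77 kg, about evenly spread, slick hard plastic (friction about 0.3 on bench, plate and fingers; the handle grips normally); axes as above
- rack_toe (a point): middle of the rack's lower leading edge (rack x = +61, underside). Drawn along quite flat by the handle, the rack tends to dig this edge into the bench and jam; easing it up about 3 while drawing prevents this
- rack_heel (a point): middle of the rack's lower trailing edge (rack x = -61, underside)
- beaker: loose glass beaker, 66 wide, 85 high, standing beside the rack's path; origin at the centre of its foot. Leave alone
- pot_a: loose clear sample pot, 68 wide, 34 high, on the other side of the path; origin at the centre of its foot. Leave alone
- pot_b: loose clear sample pot, 68 wide, 34 high; origin at the centre of its foot. Leave alone
- rack_lid: loose clear lid, upside down like a tray, 126 x 90 x 30; origin at the centre of its underside. Leave alone
- reagent: loose brown bottle, 60 wide, 130 high; origin at the centre of its foot. Leave alone
- marker_case: loose flat grey case, 120 x 40 x 18; origin at the centre of its underside. Leave alone
Not all that is in view belongs to the job. Several things look just like the part that bears rack_handle: the one meant starts farthest to the robot's right.

How it is judged (in metres and radians):
On the way, in this order (a step that is already met when the one before it is completed fails the run):
1. the rack, down on the bench (front edge under 6 mm up, rear under 10), is butted against the step with at least 1.5 N and square to it within 0.1 rad for 0.2 s (contact force between rack and dock above 1.5 N and height (world z) of rack_toe below 0.006 m and height (world z) of rack_heel below 0.01 m and angle between the x axis of rack_center and the x axis of dock, either way round below 0.1 rad), for 0.2 s.
2. the rack's front edge is on or above the plate, at least 10 mm past the step, while its rear edge is still down on the bench (under 7 mm up) (height (world z) of rack_toe above 0.0145 m and x of rack_toe in the frame of dock_step above 0.01 m and height (world z) of rack_heel below 0.007 m), for 0.2 s.
3. the rack, flat on the plate, is pressed against the stop bar with at least 2.5 N for 0.3 s (contact force between rack and stop above 2.5 N and height (world z) of rack_heel above 0.0135 m and angle between rack_center's own z axis and vertical below 0.05 rad), for 0.3 s.
At the end, for the whole second after the job is handed in: The rack rests flat and still on the dock plate (both lower edges 13.5 to 19 mm above the bench), left where it was seated against the stop bar with its leading edge beyond dock x = +36 mm, within 18 mm of the plate's middle line and 0.08 rad of square (height (world z) of rack_heel between 0.0135 and 0.019 m and height (world z) of rack_toe between 0.0135 and 0.019 m and x of rack_toe in the frame of dock above 0.036 m and y of rack_center in the frame of dock between -0.018 and 0.018 m and angle between the x axis of rack_center and the x axis of dock, either way round below 0.08 rad and angle between rack_center's own z axis and vertical below 0.05 rad and linear speed of rack below 0.01 m/s); the robot touches nothing.
It fails at once if the rack is pressed against the dock plate or its step with more than 25 N (contact force between rack and dock above 25 N).
It fails at once if the rack is pressed against the stop bar with more than 20 N (contact force between rack and stop above 20 N).
It fails at once if the rack is carried: its rear edge rises more than 30 mm above the bench (height (world z) of rack_heel above 0.03 m).
It fails at once if the rack is tipped by more than 0.35 rad (angle between rack_center's own z axis and vertical above 0.35 rad).
It fails at once if a bystander is moved by more than 25 mm (distance of any of beaker, pot_a, pot_b, rack_lid, reagent, marker_case from where it was at the start of the episode above 0.025 m).
It also fails if it takes over 72 s, if anything falls off the work surface, if the arm or the gripper's body presses on something with over 40 N, if the wrist force passes 120 N, or if a joint passes its speed limit or range.

ROBOT

A 7-joint arm with a two-finger parallel gripper is mounted at the origin on the work surface. World frame = base frame: x ahead of the robot, y to its left, z up, the work surface at z = 0. Lengths are in mm, angles in rad, forces in N, time in s.
With the tool pointing down it reaches from about 400 to 875 mm from the base axis. Payload 4.4 kg.
Tool frame: the origin (TCP) lies at the very end of the fingers, on their centre line; the grasp point (between the pads) lies 19 mm behind it; z points along the fingers, y is the line along which they close (so a half turn about z gives the same grasp; the last joint's range is limited). The gripper opens to 85 mm and grips with 20 to 120 N. Pads are 22 mm wide; open, the fingers measure 114 mm over their backs; the gripper's body (76 mm by 85 mm) begins 54 mm behind the grasp point. The pads swing forward as they close: fully open they stand 13 mm farther back than shut.
Start: joints at [-1.214, 0.628, 0.038, 1.517, -0.027, 0.996, -0.02], TCP at [266.684, 592.788, 231.313] pointing down, gripper open.
Joint ranges: [-3.06, 3.06], [-0.37, 2.12], [-1.25, 1.32], [0.18, 2.47], [-1.1, 4.24], [0.23, 1.98], [-2.94, 2.94]. Speed limits (rad/s): [2.57, 2.57, 3.14, 3.14, 3.14, 3.14, 3.14].

INTERFACE

Orientations are given as [roll, pitch, yaw] about the fixed x, y, z axes, in that order (R = Rz(yaw) Ry(pitch) Rx(roll)).
In Python, from cell import ctrl gives the robot as it stands.
- The arm moves only by the tool jog_arm, never from a script. Its argument "plan" is a list of rows, each an object of numbers: "tx", "ty", "tz": the shift along the tool's x, y, z as a fraction of full scale; "wx", "wy", "wz": the turn, a rotation vector about the tool's x, y, z as a fraction of full scale; "claw": the closure, from 0 (fully open) to 1 (shut). In form: [{"tx": .., "ty": .., "tz": .., "wx": .., "wy": .., "wz": .., "claw": ..}, ...]. A call has 1 to 12 rows; each row is the pose to reach, as a shift and turn from the pose commanded when the call began, along the tool's axes at that moment; what a row does not reach only later rows make up. Full scale, the value 1, is 300 mm for a shift and 90 degrees for a turn. A row lasts 1/10 s, in which the tool goes at most 50 mm and 8.59 degrees, less where a joint would pass 70% of its speed; a pose out of reach is approached as far as the arm can. A call with a number of a shift or a turn outside -1 to 1 is refused whole. A call with a gripper value outside its range is refused whole. The fingers move at their own pace and stop on an object; the grip force is fixed at half the most. Time passes only in rows, so rows that repeat a pose let the fingers close. It gives the time, the measured TCP pose, the force, the opening and the grip force at its end, in the units of the state.
- ctrl.read_state(): the state, without advancing time (a new reading comes with each control period).
- ctrl.get_image(name): name is "scene" or "top" or "wrist"; returns a dict with "img" (400x640x3 uint8, red, green, blue), "depth" (400x640 float32, mm along the optical axis (not along the pixel's ray), 0 where there is no reading), "fx", "fy", "cx", "cy" (pixels), "position" and "orientation" of the camera in the world; the wrist camera has in their place "hand_eye" (4x4, takes a point from camera to tool coordinates, whose origin is the TCP and whose axes are the flange's). Camera axes: x right, y down, z forward; pixel columns grow to the right and rows downward; lengths in mm; the calibration is good to about 2 mm. A picture is of the moment at which its call begins: read the wrist's pose just before it.
- ctrl.finish_job(): hands the job in; it is judged then, once.
Trained networks look in a picture, given as the dict that the camera call returned (one of the last four; its "shot" number tells which), for a name from the list of things; names that differ only in an ending like _2 or _b are one class to them, and where a whole thing is asked for, a point or a joint stands for the part that bears it (a point fixed in the world has none). Each returns a list of dicts, best first, with "score" (0 to 1); they miss things now and then, are a little off and sometimes report something else, mostly with a low value. They report only what shows in the picture. A call takes as long as a camera call. They do not tell look-alikes from the thing itself.
- ctrl.trace(picture, thing): "pixels" (400x640 bool, what is visible of it) and "extent" ([centre column, centre row, width, height] in pixels, round what is visible of it).
The state is a dict: "clock": time; "qpos": joint angles; "qd": joint speeds; "tau": joint torques, N m; "eef_pos": TCP position; "tool_rot": TCP orientation; "force": force on the tool from outside, world axes, zero at the start; "torque": the same for the moment, N m; "width": finger opening in mm; "gripper_force": force on a finger pad.
Only numpy, scipy, OpenCV 4.12 (cv2) and the standard library are available. Lean on these libraries where they do the work, as an engineer would, in place of code of your own. Each camera call takes 0.05 s, during which the arm holds its last target. There are 200 camera calls.

## Working session

There is one attempt and no reset: what is moved stays moved. The work goes in short steps, Python scripts to look and compute and a tool call to move; the robot and the scene stay as the last step left them, time stands still between calls to the robot, and variables do not carry over. Pictures are saved under pics/ and viewed, at most 10 in all, crops included, and the job is handed in when it is done.

Besides the shell and the picture viewer there is one more tool, called after ">>>" as name(argument=value, ...) on one line, values as JSON. jog_arm: Moves the arm, as the interface text tells. Shift numbers are shares of 300 mm and turn numbers shares of 90 degrees, none past 1 either way. Its arguments: {"type":"object","properties":{"plan":{"type":"array"}},"required":["plan"]}

```bash
ls; mkdir -p pics; python3 - <<'E'
from cell import ctrl
import cv2
s=ctrl.read_state();print(s)
for n in("top","scene"):
    p=ctrl.get_image(n);cv2.imwrite(f"pics/{n}0.png",p["img"][:,:,::-1]);print(n,p["fx"],p["fy"],p["cx"],p["cy"],p["position"],p["orientation"])
    for t in("rack_center","dock","stop"):
        for d in ctrl.trace(p,t): print(t,d["score"],d["extent"])
E
```

```text
pics
{'clock': 0.0, 'qpos': array([-1.21379815,  0.62935533,  0.03843258,  1.51835987, -0.02699082,
        0.99628269, -0.0200208 ]), 'qd': array([-0.00063533, -0.00146366,  0.00099041, -0.00087188,  0.00039096,
       -0.00010257,  0.00035238]), 'tau': array([ 5.09896163e-04, -5.63409913e+01,  1.22732040e+00, -1.93446189e+01,
        1.12494457e-02,  1.08338177e-02, -2.32389033e-05]), 'eef_pos': array([266.42190985, 592.21483402, 230.38554698]), 'tool_rot': array([-3.13970539e+00,  2.73891407e-05,  2.71878646e+00]), 'force': array([-0.30934968,  0.05056038,  0.2267716 ]), 'torque': array([ 0.01039941,  0.04709633, -0.00192491]), 'gripper_force': 0.0, 'width': 85.2816762194158}
top 502.7030047933027 502.7030047933027 320.7953503902481 193.6849021592864 [ 245.13535847   22.12178584 1651.95626347] [-2.95399281 -0.01281145 -1.55121972]
rack_center 0.74 [279.6, 150.6, 40.8, 40.7]
rack_center 0.62 [361.6, 199.1, 36.5, 29.8]
rack_center 0.59 [280.9, 263.0, 41.5, 47.0]
dock 0.81 [297.5, 206.1, 67.0, 46.3]
stop 0.71 [273.6, 207.2, 21.3, 47.5]
scene 456.16601045986044 456.16601045986044 320.08665437193275 202.87731448011755 [1477.74885691 -450.32597246 1069.3891304 ] [-2.32753395 -0.01235552  1.12770442]
rack_center 0.91 [328.6, 167.6, 44.2, 31.6]
rack_center 0.65 [384.7, 234.1, 41.0, 41.7]
rack_center 0.64 [281.4, 223.2, 49.2, 42.7]
dock 0.58 [340.5, 204.5, 74.3, 53.2]
stop 0.83 [358.1, 193.1, 35.1, 30.4]
```

```bash
python3 - <<'E'
import cv2
for n,(r0,r1,c0,c1) in {"top":(120,300,230,430),"scene":(120,290,230,450)}.items():
    i=cv2.imread(f"pics/{n}0.png")[r0:r1,c0:c1];cv2.imwrite(f"pics/{n}0c.png",cv2.resize(i,None,fx=3.3,fy=3.3,interpolation=cv2.INTER_CUBIC))
E
```

```text
(no output)
```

View pics/top0c.png

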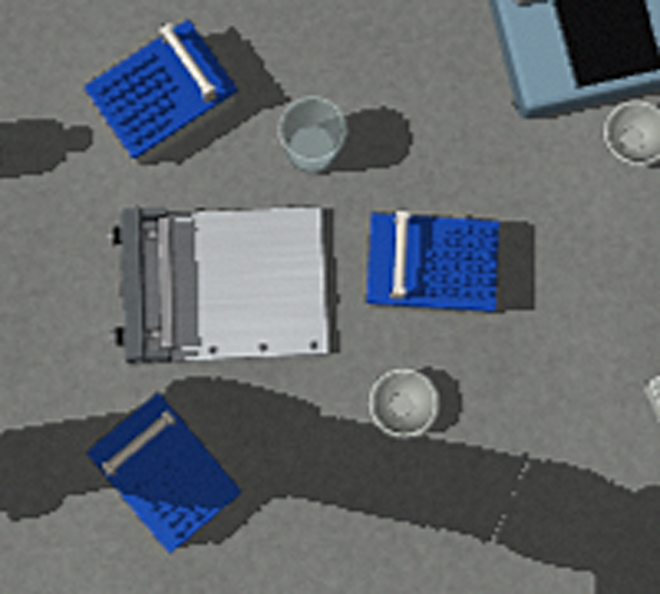

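View pics/scene0c.png

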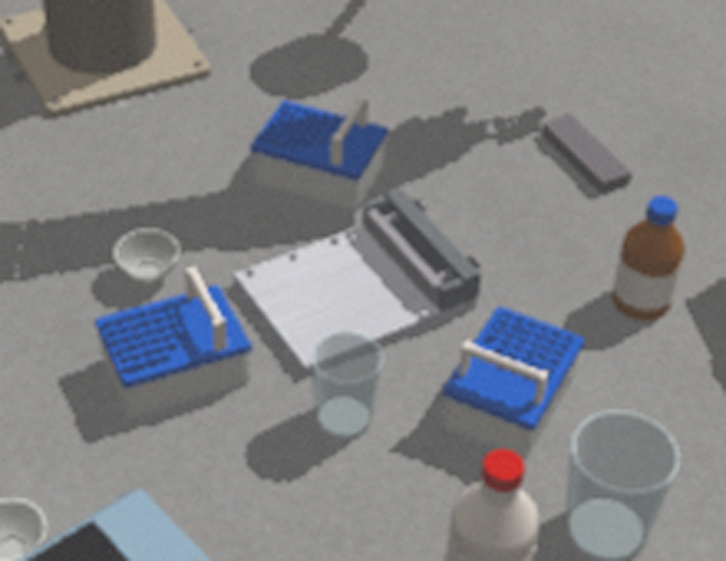

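```bash
cat >h.py <<'E'
import numpy as np,cv2
from scipy.spatial.transform import Rotation as Ro
from cell import ctrl
def pose(p,s=None):
    if "hand_eye" in p:
        H=np.array(p["hand_eye"]);R=Ro.from_euler("xyz",s["tool_rot"]).as_matrix()
        return R@H[:3,:3],R@H[:3,3]+s["eef_pos"]
    return Ro.from_euler("xyz",p["orientation"]).as_matrix(),np.array(p["position"])
def cloud(p,s=None):
    R,t=pose(p,s);v,u=np.mgrid[:400,:640];d=p["depth"]
    c=np.stack([(u-p["cx"])/p["fx"]*d,(v-p["cy"])/p["fy"]*d,d],-1)
    w=c@R.T+t;w[d==0]=np.nan;return w
def toplane(p,u,v,z,s=None):
    R,t=pose(p,s);r=R@np.array([(u-p["cx"])/p["fx"],(v-p["cy"])/p["fy"],1]);return t+r*(z-t[2])/r[2]
def rect(xy):
    (c,sz,a)=cv2.minAreaRect(np.float32(xy));return np.round(c,1),np.round(sz,1),round(a,2)
E
python3 - <<'E'
from h import *
for n in("top","scene"):
    p=ctrl.get_image(n);w=cloud(p);print(n)
    for t in("rack_center","dock","stop"):
        for d in ctrl.trace(p,t):
            m=d["pixels"];P=w[m];P=P[~np.isnan(P[:,0])]
            print(t,d["extent"],"zpct",np.percentile(P[:,2],[2,25,50,75,98]).round(1))
            if t=="rack_center":
                Q=P[(P[:,2]>45)&(P[:,2]<66)];H=P[P[:,2]>75];print("  top",rect(Q[:,:2]),np.median(Q,0).round(1),"handle",len(H),rect(H[:,:2]) if len(H)>3 else"", H.mean(0).round(1))
            elif t=="dock":
                Q=P[(P[:,2]>9)&(P[:,2]<23)];print("  ",rect(Q[:,:2]),np.median(Q[:,2]))
            else: print("  ",rect(P[:,:2]))
E
```

```text
top
rack_center [362.9, 200.3, 35.6, 28.7] zpct [15.  52.1 55.8 59.8 91.6]
  top (array([ 535.6, -121. ]), array([126. ,  90.9]), 87.81) [ 533.7 -125.1   55.5] handle 83 (array([536.3, -87.4]), array([10.6, 79.8]), 88.35) [535.3 -87.   89.1]
rack_center [278.4, 149.1, 43.1, 42.9] zpct [-2.8 50.1 54.6 58.8 91.4]
  top (array([705.1, 151.1]), array([ 92.8, 125.9]), 35.71) [701.4 155.3  55.1] handle 83 (array([724.9, 124.3]), array([82.1, 11.9]), 34.87) [724.3 123.6  89.3]
rack_center [280.5, 262.4, 47.2, 49.7] zpct [-0.9 52.1 55.4 59.  91.4]
  top (array([325.7, 135.3]), array([126. ,  89.8]), 41.67) [321.7 132.5  55. ] handle 87 (array([350.7, 157.7]), array([11. , 79.9]), 42.26) [350.4 157.8  89.5]
dock [295.5, 207.3, 65.6, 44.3] zpct [ 7.3 13.4 16.6 21.6 53. ]
   (array([515.5,  73.5]), array([150.9, 180.5]), 4.07) 15.550479226725884
stop [272.1, 205.6, 19.4, 50.8] zpct [ 1.  41.  46.  49.8 55.8]
   (array([515.1, 165.8]), array([162.6,  63.5]), 4.06)
scene
rack_center [328.6, 165.9, 39.5, 35.5] zpct [ 6.9 34.  55.4 60.1 91.8]
  top (array([325. , 136.8]), array([128.3,  98.1]), 41.
[... 789 characters left out ...]
1 31.7 38.7]
  top (array([ 725.1, -340.7]), array([0., 0.]), 0.0) [ 725.1 -340.7   55.1] handle 0  [nan nan nan]
dock [339.1, 206.2, 74.5, 52.9] zpct [ 5.4 16.9 19.1 30.6 53.5]
   (array([514.3,  83.6]), array([157.9, 199. ]), 4.25) 17.863837713736757
dock [426.4, 199.2, 23.0, 36.7] zpct [  6.3  41.   73.8  98.1 132.9]
   (array([661.4, 338.2]), array([56.4, 26. ]), 61.69) 15.44786344353065
stop [358.1, 192.8, 31.8, 32.8] zpct [20.5 36.5 45.7 50.  55.6]
   (array([496.6, 174.9]), array([173.5,  87.7]), 2.4)
stop [339.3, 206.8, 75.0, 54.2] zpct [ 2.8 16.8 19.1 30.5 53.4]
   (array([506.9,  86.8]), array([201.7, 294.8]), 15.57)
  return _methods._mean(a, axis=axis, dtype=dtype,
  ret = um.true_divide(
<stdin>:9: RuntimeWarning: Mean of empty slice.
```

```bash
cat >>h.py <<'E'
import json,os
from math import *
M=np.array([[0,1,0],[1,0,0],[0,0,-1.]])
# geometry: step point, dock yaw
STEP=np.array([521.8,-16.0,0]);DY=radians(94.1);G=17
def load():
    if os.path.exists("cmd.json"): d=json.load(open("cmd.json"));return np.array(d["p"]),np.array(d["R"])
    return np.array([266.684,592.788,231.313]),Ro.from_euler("xyz",[pi,0,2.71879]).as_matrix()
def save(p,R): json.dump({"p":list(p),"R":R.tolist()},open("cmd.json","w"))
def tool(s,lat=0,hz=0,tilt=0,dyaw=0,up=0):
    """tool pose when the toe is s past the step, heel at hz, rack tilted nose-up"""
    Rr=Ro.from_euler("ZY",[DY+dyaw,-tilt]).as_matrix();Rd=Ro.from_euler("Z",DY).as_matrix()
    toe=STEP+Rd@[s,lat,0];toe[2]=hz+122*sin(tilt)
    return toe+Rr@[-27,0,86-G]+[0,0,up],Rr@M
def row(p,R,keep=True):
    p0,R0=load();t=R0.T@(p-p0)/300;w=Ro.from_matrix(R0.T@R).as_rotvec()/(pi/2)
    print("t",t.round(4),"w",w.round(4),"dist",round(float(np.linalg.norm(t)*300)),"deg",round(float(np.linalg.norm(w)*90),1))
    if keep: save(p0+R0@(t.round(4)*300),R0@Ro.from_rotvec(w.round(4)*pi/2).as_matrix())
E
python3 - <<'E'
from h import *
p0,R0=load()
R=Ro.from_euler("Z",radians(88)).as_matrix()@M
tgt=np.array([536.6,-87,165])
row((p0+tgt)/2+[0,0,20],R); row(tgt,R)
E
```

```text
t [-0.8751 -0.8486  0.0439] w [ 0.      0.     -0.2469] dist 366 deg 22.2
t [-0.4892 -1.1166  0.1771] w [ 0.  0. -0.] dist 370 deg 0.0
```

>>> jog_arm(plan=[{"tx":-0.8751,"ty":-0.8486,"tz":0.0439,"wz":-0.2469},{"tx":-0.8751,"ty":-0.8486,"tz":0.0439,"wz":-0.2469},{"tx":-0.8751,"ty":-0.8486,"tz":0.0439,"wz":-0.2469},{"tx":-0.8751,"ty":-0.8486,"tz":0.0439,"wz":-0.2469},{"tx":-0.8751,"ty":-0.8486,"tz":0.0439,"wz":-0.2469},{"tx":-0.8751,"ty":-0.8486,"tz":0.0439,"wz":-0.2469},{"tx":-0.8751,"ty":-0.8486,"tz":0.0439,"wz":-0.2469},{"tx":-0.8751,"ty":-0.8486,"tz":0.0439,"wz":-0.2469},{"tx":-0.8751,"ty":-0.8486,"tz":0.0439,"wz":-0.2469}])

```text
invalid input at $.plan[0]: expected keys tx, ty, tz, wx, wy, wz, claw
```

>>> jog_arm(plan=[{"tx":-0.4,"ty":-0.9,"tz":0},{"tx":-0.4,"ty":-0.9,"tz":0},{"tx":-0.4,"ty":-0.9,"tz":0},{"tx":-0.4,"ty":-0.9,"tz":0},{"tx":-0.4,"ty":-0.9,"tz":0},{"tx":-0.4,"ty":-0.9,"tz":0},{"tx":-0.4,"ty":-0.9,"tz":0}])

```text
invalid input at $.plan[0]: expected keys tx, ty, tz, wx, wy, wz, claw
```

>>> jog_arm(plan=[{"tx":-0.0892,"ty":-0.2166,"tz":0.1771},{"tx":-0.0892,"ty":-0.2166,"tz":0.1771},{"tx":-0.0892,"ty":-0.2166,"tz":0.1771},{"tx":-0.0892,"ty":-0.2166,"tz":0.1771},{"tx":-0.0892,"ty":-0.2166,"tz":0.1771}])

```text
invalid input at $.plan[0]: expected keys tx, ty, tz, wx, wy, wz, claw
```

```bash
python3 - <<'E'
from h import *
s=ctrl.read_state();p=ctrl.get_image("wrist");print(s["clock"],s["eef_pos"].round(1),s["tool_rot"].round(4),s["force"].round(2),load()[0].round(1))
cv2.imwrite("pics/w1.png",p["img"][:,:,::-1]);w=cloud(p,s)
print(np.array(p["hand_eye"]).round(3))
F=w.reshape(-1,3);F=F[~np.isnan(F[:,0])]
for t in("rack_center","dock","stop"):
    for d in ctrl.trace(p,t):
        P=w[d["pixels"]];P=P[~np.isnan(P[:,0])];print(t,d["score"],d["extent"],np.percentile(P[:,2],[2,25,50,75,98]).round(1))
        if t=="rack_center":
            Q=P[(P[:,2]>50)&(P[:,2]<65)];H=P[P[:,2]>78]
            print(rect(Q[:,:2]),np.median(Q[:,2]),len(H),rect(H[:,:2]) if len(H) else"")
        if t=="dock":
            Q=P[(P[:,2]>11)&(P[:,2]<21)];print(rect(Q[:,:2]),np.median(Q[:,2]))
E
```

```text
0.8 [266.7 592.8 231.3] [-3.1416e+00 -1.0000e-04  2.7188e+00] [-0.17 -0.4   0.28] [536.6 -87.  165. ]
[[ 0.00000e+00 -9.47000e-01 -3.21000e-01  8.28290e+01]
 [ 1.00000e+00 -0.00000e+00  0.00000e+00  1.33000e+00]
 [-1.00000e-03 -3.21000e-01  9.47000e-01 -1.42061e+02]
 [ 0.00000e+00  0.00000e+00  0.00000e+00  1.00000e+00]]
rack_center 0.66 [47.2, 343.1, 87.3, 113.9] [ 3.2 24.9 52.2 55.2 90.1]
(array([340.2, 152.1]), array([78.9, 93. ]), 42.98) 54.553096832927906 525 (array([282.3, 333.3]), array([ 32.6, 410.5]), 19.97)
dock 0.43 [135.9, 393.5, 15.1, 8.7] [ 0.8  3.6  6.   9.8 14.1]
(array([480.1, 182.4]), array([6.7, 3.6]), 22.35) 12.303087378318878
```

View pics/w1.png

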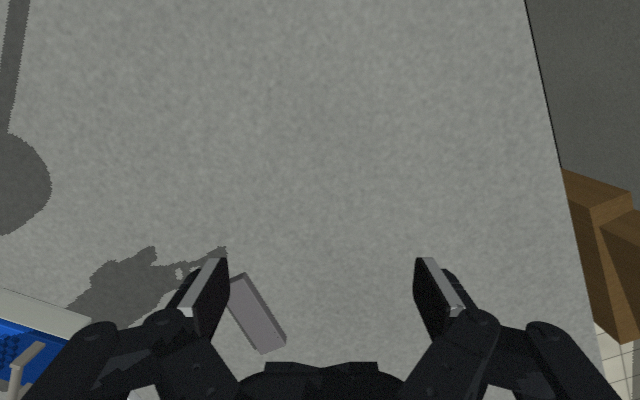

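The moves were refused because every key is required. The picture only shows the start pose: fingers at (210,290) and (430,290), part of a look-alike rack at bottom left.

>>> jog_arm(plan=[{"tx":-0.8751,"ty":-0.8486,"tz":0.0439,"wx":0,"wy":0,"wz":-0.2469,"claw":0},{"tx":-0.8751,"ty":-0.8486,"tz":0.0439,"wx":0,"wy":0,"wz":-0.2469,"claw":0},{"tx":-0.8751,"ty":-0.8486,"tz":0.0439,"wx":0,"wy":0,"wz":-0.2469,"claw":0},{"tx":-0.8751,"ty":-0.8486,"tz":0.0439,"wx":0,"wy":0,"wz":-0.2469,"claw":0},{"tx":-0.8751,"ty":-0.8486,"tz":0.0439,"wx":0,"wy":0,"wz":-0.2469,"claw":0},{"tx":-0.8751,"ty":-0.8486,"tz":0.0439,"wx":0,"wy":0,"wz":-0.2469,"claw":0},{"tx":-0.8751,"ty":-0.8486,"tz":0.0439,"wx":0,"wy":0,"wz":-0.2469,"claw":0},{"tx":-0.8751,"ty":-0.8486,"tz":0.0439,"wx":0,"wy":0,"wz":-0.2469,"claw":0},{"tx":-0.8751,"ty":-0.8486,"tz":0.0439,"wx":0,"wy":0,"wz":-0.2469,"claw":0},{"tx":-0.8751,"ty":-0.8486,"tz":0.0439,"wx":0,"wy":0,"wz":-0.2469,"claw":0}])

```text
clock: 2.0
eef_pos: [401.7, 253.8, 218.4]
tool_rot: [3.14, 0.0, 3.107]
force: [-0.6, 0.3, -0.0]
width: 85.6
gripper_force: 0.0
```

>>> jog_arm(plan=[{"tx":-0.4,"ty":-0.9,"tz":0,"wx":0,"wy":0,"wz":0,"claw":0},{"tx":-0.4,"ty":-0.9,"tz":0,"wx":0,"wy":0,"wz":0,"claw":0},{"tx":-0.4,"ty":-0.9,"tz":0,"wx":0,"wy":0,"wz":0,"claw":0},{"tx":-0.4,"ty":-0.9,"tz":0,"wx":0,"wy":0,"wz":0,"claw":0},{"tx":-0.4,"ty":-0.9,"tz":0,"wx":0,"wy":0,"wz":0,"claw":0},{"tx":-0.4,"ty":-0.9,"tz":0,"wx":0,"wy":0,"wz":0,"claw":0},{"tx":-0.4,"ty":-0.9,"tz":0,"wx":0,"wy":0,"wz":0,"claw":0},{"tx":-0.4,"ty":-0.9,"tz":0,"wx":0,"wy":0,"wz":0,"claw":0}])

```text
clock: 2.8
eef_pos: [512.7, -20.0, 217.9]
tool_rot: [3.141, 0.0, 3.107]
force: [1.0, 0.3, 0.5]
width: 85.7
gripper_force: 0.0
```

>>> jog_arm(plan=[{"tx":-0.0892,"ty":-0.2166,"tz":0.1771,"wx":0,"wy":0,"wz":0,"claw":0},{"tx":-0.0892,"ty":-0.2166,"tz":0.1771,"wx":0,"wy":0,"wz":0,"claw":0},{"tx":-0.0892,"ty":-0.2166,"tz":0.1771,"wx":0,"wy":0,"wz":0,"claw":0},{"tx":-0.0892,"ty":-0.2166,"tz":0.1771,"wx":0,"wy":0,"wz":0,"claw":0},{"tx":-0.0892,"ty":-0.2166,"tz":0.1771,"wx":0,"wy":0,"wz":0,"claw":0}])

```text
clock: 3.3
eef_pos: [536.9, -83.8, 165.5]
tool_rot: [3.14, 0.0, 3.111]
force: [-0.0, 0.2, -0.7]
width: 85.7
gripper_force: 0.0
```

```bash
cat >look.py <<'E'
from h import *
import sys
s=ctrl.read_state();p=ctrl.get_image("wrist");print(s["clock"],s["eef_pos"].round(1),s["tool_rot"].round(4),s["force"].round(2),load()[0].round(1))
cv2.imwrite(f"pics/{sys.argv[1]}.png",p["img"][:,:,::-1]);w=cloud(p,s)
for t in("rack_center","dock","stop"):
    for d in ctrl.trace(p,t)[:2]:
        P=w[d["pixels"]];P=P[~np.isnan(P[:,0])];print(t,d["score"],d["extent"],np.percentile(P[:,2],[2,25,50,75,98]).round(1))
        if t=="rack_center":
            Q=P[(P[:,2]>50)&(P[:,2]<65)];H=P[P[:,2]>80]
            print(rect(Q[:,:2]),np.median(Q[:,2]),len(H),rect(H[:,:2]) if len(H) else"")
        if t=="dock":
            Q=P[(P[:,2]>11)&(P[:,2]<21)];print(rect(Q[:,:2]),np.median(Q[:,2]))
E
python3 look.py w2
```

```text
3.3 [536.9 -83.8 165.5] [3.1400e+00 5.0000e-04 3.1108e+00] [-0.02  0.21 -0.71] [536.6 -87.  165. ]
rack_center 0.91 [558.1, 309.5, 161.0, 105.3] [ 3.7 29.2 53.5 57.6 62.4]
(array([693.6, 165.5]), array([90.9, 93.5]), 35.85) 55.95333362200192 37 (array([529.7, -18.4]), array([ 6.4, 20.6]), 0.3)
rack_center 0.77 [274.1, 191.4, 159.8, 126.2] [19.8 54.2 54.8 60.6 90.5]
(array([ 534. , -119.6]), array([126.2,  90.1]), 87.6) 54.76295093503124 1494 (array([535.3, -86.1]), array([11.7, 80.1]), 86.88)
dock 0.78 [511.9, 137.6, 256.3, 187.5] [13.9 15.3 16.  31.7 49.7]
(array([514. ,  75.6]), array([149.7, 182.1]), 3.99) 15.560888643530006
stop 0.75 [596.9, 143.3, 85.0, 174.9] [22.  33.2 41.7 45.4 50.3]
```

View pics/w2.png

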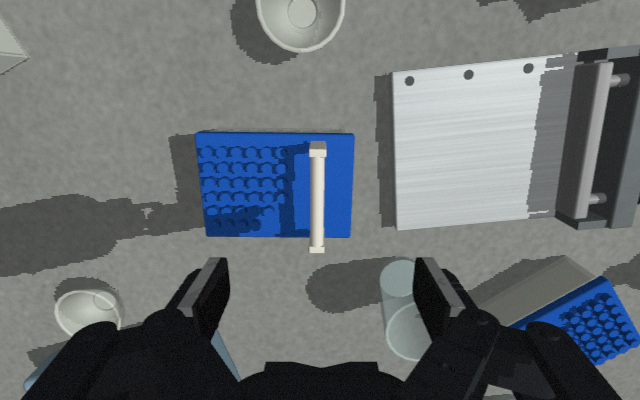

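Wrist view: the target rack spans columns 200–355 and rows 130–237, its handle bar is at column 317, and the plate's step is at column 395.

```bash
sed -i 's/^STEP=.*/STEP=np.array([520.8,-15.5,0]);DY=radians(94.05);G=17/' h.py; python3 - <<'E'
from h import *
p,R=tool(-44.5,-13,0,0,-0.111);print(p.round(1));row(p,R)
E
```

```text
[535.8 -85.9  69. ]
t [0.0027 0.0034 0.32  ] w [0.     0.     0.0034] dist 96 deg 0.3
```

>>> jog_arm(plan=[{"tx":0.0027,"ty":0.0034,"tz":0.1,"wx":0,"wy":0,"wz":0.0034,"claw":0},{"tx":0.0027,"ty":0.0034,"tz":0.2,"wx":0,"wy":0,"wz":0.0034,"claw":0},{"tx":0.0027,"ty":0.0034,"tz":0.32,"wx":0,"wy":0,"wz":0.0034,"claw":0},{"tx":0.0027,"ty":0.0034,"tz":0.32,"wx":0,"wy":0,"wz":0.0034,"claw":0},{"tx":0.0027,"ty":0.0034,"tz":0.32,"wx":0,"wy":0,"wz":0.0034,"claw":0},{"tx":0.0027,"ty":0.0034,"tz":0.32,"wx":0,"wy":0,"wz":0.0034,"claw":0}])

```text
clock: 4.1
eef_pos: [537.2, -85.9, 70.8]
tool_rot: [-3.141, 0.003, 3.101]
force: [0.7, -0.3, -0.1]
width: 85.7
gripper_force: 0.0
```

>>> jog_arm(plan=[{"tx":0,"ty":0,"tz":0,"wx":0,"wy":0,"wz":0,"claw":0.4},{"tx":0,"ty":0,"tz":0,"wx":0,"wy":0,"wz":0,"claw":0.7},{"tx":0,"ty":0,"tz":0,"wx":0,"wy":0,"wz":0,"claw":0.9},{"tx":0,"ty":0,"tz":0,"wx":0,"wy":0,"wz":0,"claw":1},{"tx":0,"ty":0,"tz":0,"wx":0,"wy":0,"wz":0,"claw":1},{"tx":0,"ty":0,"tz":0,"wx":0,"wy":0,"wz":0,"claw":1},{"tx":0,"ty":0,"tz":0,"wx":0,"wy":0,"wz":0,"claw":1},{"tx":0,"ty":0,"tz":0,"wx":0,"wy":0,"wz":0,"claw":1},{"tx":0,"ty":0,"tz":0,"wx":0,"wy":0,"wz":0,"claw":1},{"tx":0,"ty":0,"tz":0,"wx":0,"wy":0,"wz":0,"claw":1}])

```text
clock: 5.1
eef_pos: [535.9, -86.2, 69.2]
tool_rot: [-3.141, 0.0, 3.101]
force: [-0.4, -0.9, 5.1]
width: 7.8
gripper_force: 58.7
```

```bash
cat >>h.py <<'E'
def plan(wps):
    for i,a in enumerate(wps): row(*tool(*a),keep=i==len(wps)-1)
E
python3 - <<'E'
from h import *
plan([(-44.5,-13,0,.025,-.111),(-31,-8.7,0,.025,-.074),(-18,-4.3,0,.025,-.037),(-6,0,0,.025,0)])
E
```

```text
t [-0.     -0.0057 -0.0078] w [-0.0159 -0.      0.    ] dist 3 deg 1.4
t [ 0.0157  0.0375 -0.0078] w [-0.0159  0.0003 -0.0236] dist 12 deg 2.6
t [ 0.0315  0.0791 -0.0078] w [-0.0159  0.0006 -0.0471] dist 26 deg 4.5
t [ 0.0467  0.1176 -0.0078] w [-0.0159  0.0009 -0.0707] dist 38 deg 6.5
```

>>> jog_arm(plan=[{"tx":0,"ty":-0.003,"tz":-0.004,"wx":-0.008,"wy":0,"wz":0,"claw":1},{"tx":0,"ty":-0.0057,"tz":-0.0078,"wx":-0.0159,"wy":0,"wz":0,"claw":1},{"tx":0,"ty":-0.0057,"tz":-0.0078,"wx":-0.0159,"wy":0,"wz":0,"claw":1},{"tx":0.008,"ty":0.016,"tz":-0.0078,"wx":-0.0159,"wy":0.0002,"wz":-0.012,"claw":1},{"tx":0.0157,"ty":0.0375,"tz":-0.0078,"wx":-0.0159,"wy":0.0003,"wz":-0.0236,"claw":1},{"tx":0.0235,"ty":0.058,"tz":-0.0078,"wx":-0.0159,"wy":0.0005,"wz":-0.035,"claw":1},{"tx":0.0315,"ty":0.0791,"tz":-0.0078,"wx":-0.0159,"wy":0.0006,"wz":-0.0471,"claw":1},{"tx":0.039,"ty":0.098,"tz":-0.0078,"wx":-0.0159,"wy":0.0008,"wz":-0.059,"claw":1},{"tx":0.0467,"ty":0.1176,"tz":-0.0078,"wx":-0.0159,"wy":0.0009,"wz":-0.0707,"claw":1},{"tx":0.0467,"ty":0.1176,"tz":-0.0078,"wx":-0.0159,"wy":0.0009,"wz":-0.0707,"claw":1},{"tx":0.0467,"ty":0.1176,"tz":-0.0078,"wx":-0.0159,"wy":0.0009,"wz":-0.0707,"claw":1},{"tx":0.0467,"ty":0.1176,"tz":-0.0078,"wx":-0.0159,"wy":0.0009,"wz":-0.0707,"claw":1}])

```text
clock: 6.3
eef_pos: [523.5, -50.2, 71.4]
tool_rot: [3.117, 0.0, -3.071]
force: [-0.5, -0.0, -3.7]
width: 8.0
gripper_force: 58.7
```

```bash
python3 look.py w3; python3 - <<'E'
from h import *
p=ctrl.get_image("top");w=cloud(p)
P=w[max(ctrl.trace(p,"rack_center"),key=lambda d:d["extent"][0])["pixels"]];H=P[P[:,2]>78];Q=P[(P[:,2]>45)&(P[:,2]<66)];print(rect(Q[:,:2]))
E
```

```text
6.3 [523.5 -50.2  71.4] [ 3.1166e+00  3.0000e-04 -3.0711e+00] [-0.51 -0.02 -3.66] [523.2 -50.1  71.4]
rack_center 0.87 [253.2, 251.1, 248.9, 209.1] [13.4 55.3 56.8 61.9 92.9]
(array([525.1, -82.9]), array([ 89.7, 126.6]), 3.98) 56.666246097070726 3894 (array([522.8, -49.6]), array([71.3, 54.7]), 38.98)
rack_center 0.78 [582.0, 371.9, 103.6, 51.4] [ 2.  12.5 23.6 34.9 49.4]
(array([633. , 174.6]), array([3.1, 8.1]), 23.81) 50.85833031793749 3 (array([508. ,   5.6]), array([1.3, 0.4]), 55.7)
dock 0.92 [503.8, 213.9, 272.4, 237.9] [14.2 15.2 15.7 16.3 44.5]
(array([514.8,  65.1]), array([151. , 161.9]), 3.59) 15.539079179611747
stop 0.78 [604.7, 219.9, 64.2, 206.5] [20.3 27.3 34.1 41.4 45.2]
(array([325.1, 135.2]), array([125.2,  89.5]), 41.76)
```

View pics/w3.png

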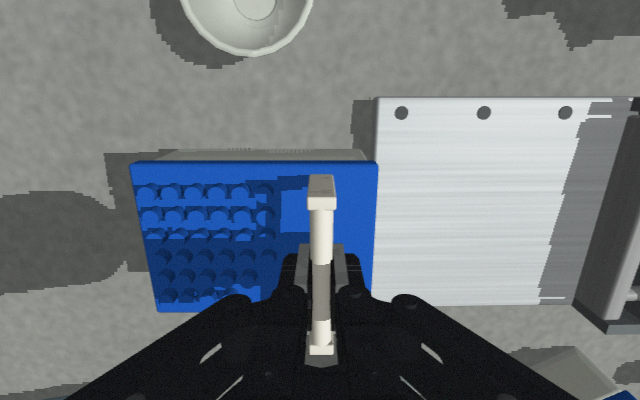

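Rack is now square to the plate; its front top edge is at column 378, with the step about at the same column below it. Next I feel for the step.

```bash
python3 - <<'E'
from h import *
plan([(-3,0,0,.025,0),(-1,0,0,.025,0)])
E
```

```text
t [-0.      0.01    0.0003] w [ 0. -0.  0.] dist 3 deg 0.0
t [-0.      0.0167  0.0004] w [ 0. -0.  0.] dist 5 deg 0.0
```

>>> jog_arm(plan=[{"tx":0,"ty":0.005,"tz":0,"wx":0,"wy":0,"wz":0,"claw":1},{"tx":0,"ty":0.01,"tz":0,"wx":0,"wy":0,"wz":0,"claw":1},{"tx":0,"ty":0.0135,"tz":0.0003,"wx":0,"wy":0,"wz":0,"claw":1},{"tx":0,"ty":0.0167,"tz":0.0004,"wx":0,"wy":0,"wz":0,"claw":1},{"tx":0,"ty":0.0167,"tz":0.0004,"wx":0,"wy":0,"wz":0,"claw":1}])

```text
clock: 7.1
eef_pos: [522.8, -44.9, 71.3]
tool_rot: [3.116, -0.0, -3.071]
force: [-0.7, -0.5, -3.7]
width: 7.8
gripper_force: 58.7
```

>>> jog_arm(plan=[{"tx":0,"ty":0.0033,"tz":0,"wx":0,"wy":0,"wz":0,"claw":1},{"tx":0,"ty":0.0033,"tz":0,"wx":0,"wy":0,"wz":0,"claw":1}])

```text
clock: 7.3
eef_pos: [522.7, -44.3, 71.3]
tool_rot: [3.117, -0.0, -3.071]
force: [0.2, -2.0, -4.1]
width: 8.0
gripper_force: 58.6
```

>>> jog_arm(plan=[{"tx":0,"ty":0.0033,"tz":0,"wx":0,"wy":0,"wz":0,"claw":1},{"tx":0,"ty":0.0033,"tz":0,"wx":0,"wy":0,"wz":0,"claw":1}])

```text
clock: 7.5
eef_pos: [522.7, -43.8, 71.4]
tool_rot: [3.117, -0.0, -3.071]
force: [0.2, -2.6, -5.0]
width: 7.9
gripper_force: 58.6
```

>>> jog_arm(plan=[{"tx":0,"ty":0.0017,"tz":0,"wx":0,"wy":0,"wz":0,"claw":1},{"tx":0,"ty":0.0017,"tz":0,"wx":0,"wy":0,"wz":0,"claw":1}])

```text
clock: 7.7
eef_pos: [522.7, -43.2, 71.4]
tool_rot: [3.117, 0.0, -3.071]
force: [0.5, -3.4, -4.1]
width: 7.7
gripper_force: 58.7
```

>>> jog_arm(plan=[{"tx":0,"ty":0.0033,"tz":0,"wx":0,"wy":0,"wz":0,"claw":1},{"tx":0,"ty":0.0033,"tz":0,"wx":0,"wy":0,"wz":0,"claw":1},{"tx":0,"ty":0.0033,"tz":0,"wx":0,"wy":0,"wz":0,"claw":1}])

```text
clock: 8.0
eef_pos: [522.7, -42.1, 71.5]
tool_rot: [3.117, 0.0, -3.071]
force: [0.4, -4.5, -3.6]
width: 8.2
gripper_force: 58.7
```

>>> jog_arm(plan=[{"tx":0,"ty":0.0033,"tz":0,"wx":0,"wy":0,"wz":0,"claw":1},{"tx":0,"ty":0.0033,"tz":0,"wx":0,"wy":0,"wz":0,"claw":1},{"tx":0,"ty":0.0033,"tz":0,"wx":0,"wy":0,"wz":0,"claw":1}])

```text
clock: 8.3
eef_pos: [522.7, -41.2, 71.5]
tool_rot: [3.117, 0.0, -3.071]
force: [0.2, -5.0, -3.2]
width: 8.0
gripper_force: 58.8
```

```bash
cat >tilt.py <<'E'
from h import *
s=ctrl.read_state();p=ctrl.get_image("wrist");w=cloud(p,s)
D=ctrl.trace(p,"rack_center");d=max(D,key=lambda d:d["pixels"].sum());m=d["pixels"]
im=p["img"].astype(int);blue=(im[...,2]>im[...,0]+40)
P=w[m&blue];P=P[~np.isnan(P[:,0])]
Rd=Ro.from_euler("Z",DY).as_matrix();L=(P-STEP)@Rd
hi=np.median(L[:,2]);L=L[abs(L[:,2]-hi)<22];print("clock",s["clock"],"force",s["force"].round(1))
f=np.linspace(*np.percentile(L[:,0],[1,99]),9)
for a,b in zip(f,f[1:]):
    z=L[(L[:,0]>a)&(L[:,0]<b)];print(round((a+b)/2,1),len(z),np.percentile(z[:,2],[20,50,80]).round(1))
print("x range",np.percentile(L[:,0],[.5,99.5]).round(1),"y range",np.percentile(L[:,1],[.5,99.5]).round(1),rect(L[:,:2]))
cv2.imwrite("pics/tilt_%d.png"%(s["clock"]*10),p["img"][:,:,::-1])
E
python3 tilt.py
```

```text
clock 8.3 force [ 0.2 -5.  -3.2]
-112.8 4280 [57.9 58.9 64.8]
-97.5 4189 [57.8 59.7 64.8]
-82.3 4346 [57.6 60.9 64.7]
-67.0 4255 [57.2 58.1 64.1]
-51.7 3671 [56.8 57.5 63.6]
-36.4 2268 [56.4 57.  57.5]
-21.1 955 [55.9 56.6 57.2]
-5.8 2893 [55.9 56.5 57. ]
x range [-121.1    2.5] y range [-41.6  45.3] (array([-59.4,   0.3]), array([125.9,  90.7]), 0.11)
```

```bash
python3 - <<'E'
from h import *
p,R=load();save(p+R@[0,.0149*300,0],R)
plan([(-2.5,0,0,.025,0),(-2.5,0,0,.10,0),(-2.5,0,0,.18,0),(16,0,0,.18,0)])
E
```

```text
t [-0.     -0.0199 -0.0001] w [ 0. -0.  0.] dist 6 deg 0.0
t [-0.     -0.0361 -0.0231] w [-0.0477 -0.      0.    ] dist 13 deg 4.3
t [-0.     -0.0528 -0.0461] w [-0.0987 -0.      0.    ] dist 21 deg 8.9
t [-0.      0.0089 -0.0445] w [-0.0987 -0.      0.    ] dist 14 deg 8.9
```

>>> jog_arm(plan=[{"tx":0,"ty":-0.01,"tz":0,"wx":0,"wy":0,"wz":0,"claw":1},{"tx":0,"ty":-0.0199,"tz":0,"wx":0,"wy":0,"wz":0,"claw":1},{"tx":0,"ty":-0.028,"tz":-0.0115,"wx":-0.024,"wy":0,"wz":0,"claw":1},{"tx":0,"ty":-0.0361,"tz":-0.0231,"wx":-0.0477,"wy":0,"wz":0,"claw":1},{"tx":0,"ty":-0.0445,"tz":-0.0346,"wx":-0.0732,"wy":0,"wz":0,"claw":1},{"tx":0,"ty":-0.0528,"tz":-0.0461,"wx":-0.0987,"wy":0,"wz":0,"claw":1},{"tx":0,"ty":-0.0528,"tz":-0.0461,"wx":-0.0987,"wy":0,"wz":0,"claw":1},{"tx":0,"ty":-0.0528,"tz":-0.0461,"wx":-0.0987,"wy":0,"wz":0,"claw":1}])

```text
clock: 9.2
eef_pos: [523.7, -56.6, 84.8]
tool_rot: [2.962, 0.0, -3.071]
force: [0.2, -0.2, -4.4]
width: 7.9
gripper_force: 59.3
```

```bash
python3 tilt.py
```

```text
clock 9.2 force [ 0.2 -0.2 -4.4]
-123.4 4004 [54.4 56.4 61.7]
-108.3 4257 [57.5 60.7 64.5]
-93.3 4158 [60.  63.1 67.5]
-78.3 3963 [62.4 64.  69.6]
-63.2 3495 [65.1 66.4 71.4]
-48.2 2067 [67.2 68.  68.8]
-33.2 1101 [70.5 71.7 72.4]
-18.2 2996 [72.8 73.8 74.7]
x range [-131.4  -10. ] y range [-41.7  45.3] (array([-70.7,   0.3]), array([ 90.7, 123.9]), 89.98)
```

```bash
python3 - <<'E'
from h import *
save(*tool(-2.5,0,0,.18,0))
plan([(17,0,0,.18,0)])
plan([(35,0,0,.22,0),(48,0,0,.25,0),(57,0,0,.275,0)])
E
```

```text
t [0.     0.0639 0.0116] w [0. 0. 0.] dist 19 deg 0.0
t [ 0.      0.0528 -0.0011] w [-0.0255  0.     -0.    ] dist 16 deg 2.3
t [ 0.      0.0908 -0.002 ] w [-0.0446  0.      0.    ] dist 27 deg 4.0
t [ 0.      0.1166 -0.0035] w [-0.0605  0.     -0.    ] dist 35 deg 5.4
```

>>> jog_arm(plan=[{"tx":0,"ty":0.0213,"tz":0.0039,"wx":0,"wy":0,"wz":0,"claw":1},{"tx":0,"ty":0.0426,"tz":0.0077,"wx":0,"wy":0,"wz":0,"claw":1},{"tx":0,"ty":0.0639,"tz":0.0116,"wx":0,"wy":0,"wz":0,"claw":1},{"tx":0,"ty":0.0639,"tz":0.0116,"wx":0,"wy":0,"wz":0,"claw":1},{"tx":0,"ty":0.0639,"tz":0.0116,"wx":0,"wy":0,"wz":0,"claw":1},{"tx":0,"ty":0.0639,"tz":0.0116,"wx":0,"wy":0,"wz":0,"claw":1},{"tx":0,"ty":0.0639,"tz":0.0116,"wx":0,"wy":0,"wz":0,"claw":1},{"tx":0,"ty":0.0639,"tz":0.0116,"wx":0,"wy":0,"wz":0,"claw":1}])

```text
clock: 10.1
eef_pos: [522.4, -37.6, 84.9]
tool_rot: [2.962, 0.0, -3.071]
force: [0.9, 1.1, -4.1]
width: 7.6
gripper_force: 59.3
```

```bash
python3 tilt.py
```

```text
clock 10.1 force [ 0.9  1.1 -4.1]
-104.3 4010 [54.3 56.4 61.8]
-89.3 4240 [57.5 60.7 64.5]
-74.2 4161 [60.  63.2 67.5]
-59.2 3972 [62.4 64.1 69.7]
-44.1 3500 [65.2 66.5 71.5]
-29.1 2075 [67.3 68.1 68.9]
-14.1 1131 [70.7 71.8 72.5]
1.0 3015 [73.  74.  74.9]
x range [-112.4    9.2] y range [-41.9  45.2] (array([-51.4,   0.3]), array([124.1,  90.5]), 0.07)
```

>>> jog_arm(plan=[{"tx":0,"ty":0.0264,"tz":-0.0006,"wx":-0.0128,"wy":0,"wz":0,"claw":1},{"tx":0,"ty":0.0528,"tz":-0.0011,"wx":-0.0255,"wy":0,"wz":0,"claw":1},{"tx":0,"ty":0.0718,"tz":-0.0015,"wx":-0.035,"wy":0,"wz":0,"claw":1},{"tx":0,"ty":0.0908,"tz":-0.002,"wx":-0.0446,"wy":0,"wz":0,"claw":1},{"tx":0,"ty":0.104,"tz":-0.0028,"wx":-0.0526,"wy":0,"wz":0,"claw":1},{"tx":0,"ty":0.1166,"tz":-0.0035,"wx":-0.0605,"wy":0,"wz":0,"claw":1},{"tx":0,"ty":0.1166,"tz":-0.0035,"wx":-0.0605,"wy":0,"wz":0,"claw":1},{"tx":0,"ty":0.1166,"tz":-0.0035,"wx":-0.0605,"wy":0,"wz":0,"claw":1}])

```text
clock: 11.0
eef_pos: [519.9, -3.1, 92.2]
tool_rot: [2.866, -0.0, -3.071]
force: [0.1, 1.0, -3.6]
width: 7.7
gripper_force: 59.3
```

```bash
python3 tilt.py; python3 - <<'E'
from h import *
# pivot about the step edge, underside 17 there: toe point s, d behind
L=65
def wp(t,adv=0,z=17): return (122-L)*cos(t)+adv, 0, z-L*sin(t), t, 0
plan([wp(t) for t in (.24,.18,.12,.06,.02)])
E
```

```text
clock 11.0 force [ 0.1  1.  -3.6]
-66.6 4088 [53.7 56.4 61.3]
-51.9 4319 [58.5 61.8 65.6]
-37.1 4099 [62.1 65.3 70.2]
-22.4 3981 [65.8 68.3 73.4]
-7.7 3500 [70.1 71.9 76.1]
7.1 2093 [73.4 74.5 75.5]
21.8 1151 [78.6 80.2 81. ]
36.6 3038 [82.  83.4 84.7]
x range [-74.5  44.6] y range [-41.7  45.3] (array([-13.9,   0.4]), array([123. ,  90.3]), 0.09)
t [0.     0.0005 0.0038] w [ 0.0223  0.     -0.    ] dist 1 deg 2.0
t [0.     0.0139 0.0106] w [ 0.0605 -0.      0.    ] dist 5 deg 5.4
t [0.     0.0268 0.0183] w [ 0.0987  0.     -0.    ] dist 10 deg 8.9
t [0.     0.0393 0.0267] w [ 0.1369  0.     -0.    ] dist 14 deg 12.3
t [0.     0.0473 0.0328] w [ 0.1624 -0.     -0.    ] dist 17 deg 14.6
```

>>> jog_arm(plan=[{"tx":0,"ty":0.0005,"tz":0.0038,"wx":0.0223,"wy":0,"wz":0,"claw":1},{"tx":0,"ty":0.0072,"tz":0.0072,"wx":0.0414,"wy":0,"wz":0,"claw":1},{"tx":0,"ty":0.0139,"tz":0.0106,"wx":0.0605,"wy":0,"wz":0,"claw":1},{"tx":0,"ty":0.0204,"tz":0.0145,"wx":0.0796,"wy":0,"wz":0,"claw":1},{"tx":0,"ty":0.0268,"tz":0.0183,"wx":0.0987,"wy":0,"wz":0,"claw":1},{"tx":0,"ty":0.0268,"tz":0.0183,"wx":0.0987,"wy":0,"wz":0,"claw":1}])

```text
clock: 11.7
eef_pos: [519.0, 7.9, 89.3]
tool_rot: [3.021, -0.0, -3.068]
force: [-1.1, 0.4, -3.3]
width: 7.8
gripper_force: 59.5
```

```bash
python3 tilt.py
```

```text
clock 11.7 force [-1.1  0.4 -3.3]
-59.5 3858 [62.  63.6 69.2]
-44.3 4118 [64.4 67.6 71.5]
-29.2 4112 [66.5 69.7 73.8]
-14.0 4028 [68.4 69.8 75.4]
1.2 3481 [70.5 71.6 76.9]
16.3 1955 [72.1 72.9 73.5]
31.5 1238 [74.9 75.8 76.4]
46.7 3085 [76.8 77.6 78.3]
x range [-67.6  54.8] y range [-41.7  45.3] (array([-6.4,  0.4]), array([124.8,  90.6]), 0.23)
```

```bash
python3 - <<'E'
from h import *
L=65
def wp(t,adv=0,z=17): return (122-L)*cos(t)+adv, 0, z-L*sin(t), t, 0
save(*tool(*wp(.12)))
plan([wp(.06),wp(.02),(75,0,16,.02,0)])
plan([(75,0,16,.02,0),(128,0,16,.02,0),(134,0,16,.02,0)])
E
```

```text
t [0.     0.0136 0.0064] w [ 0.0382 -0.     -0.    ] dist 5 deg 3.4
t [-0.      0.0225  0.0111] w [ 0.0637 -0.      0.    ] dist 8 deg 5.7
t [0.     0.0822 0.0173] w [ 0.0637 -0.      0.    ] dist 25 deg 5.7
t [ 0. -0.  0.] w [-0. -0.  0.] dist 0 deg 0.0
t [0.     0.1766 0.0036] w [-0. -0.  0.] dist 53 deg 0.0
t [-0.      0.1966  0.0039] w [-0. -0.  0.] dist 59 deg 0.0
```

>>> jog_arm(plan=[{"tx":0,"ty":0.0068,"tz":0.0032,"wx":0.0191,"wy":0,"wz":0,"claw":1},{"tx":0,"ty":0.0136,"tz":0.0064,"wx":0.0382,"wy":0,"wz":0,"claw":1},{"tx":0,"ty":0.018,"tz":0.0088,"wx":0.051,"wy":0,"wz":0,"claw":1},{"tx":0,"ty":0.0225,"tz":0.0111,"wx":0.0637,"wy":0,"wz":0,"claw":1},{"tx":0,"ty":0.0425,"tz":0.0131,"wx":0.0637,"wy":0,"wz":0,"claw":1},{"tx":0,"ty":0.0625,"tz":0.0152,"wx":0.0637,"wy":0,"wz":0,"claw":1},{"tx":0,"ty":0.0822,"tz":0.0173,"wx":0.0637,"wy":0,"wz":0,"claw":1},{"tx":0,"ty":0.0822,"tz":0.0173,"wx":0.0637,"wy":0,"wz":0,"claw":1},{"tx":0,"ty":0.0822,"tz":0.0173,"wx":0.0637,"wy":0,"wz":0,"claw":1}])

```text
clock: 12.7
eef_pos: [517.6, 31.5, 87.0]
tool_rot: [3.121, 0.0, -3.071]
force: [0.4, 0.4, -2.1]
width: 7.9
gripper_force: 59.5
```

```bash
python3 tilt.py
```

```text
clock 12.7 force [ 0.4  0.4 -2.1]
-38.1 3886 [68.7 69.8 75.7]
-22.8 3989 [69.4 71.9 76.5]
-7.5 4187 [70.  73.3 77.1]
7.8 4123 [70.4 71.4 77.4]
23.1 3485 [70.9 71.7 77.6]
38.4 2005 [71.2 71.8 72.3]
53.7 1228 [71.8 72.6 73.1]
69.0 3075 [72.5 73.1 73.6]
x range [-46.3  77.2] y range [-41.9  45.1] (array([15.5,  0.5]), array([126. ,  90.3]), 0.32)
```

```bash
python3 - <<'E'
from h import *
save(*tool(75,0,16,.02,0))
plan([(95,0,16,.01,0),(128,0,16,.01,0),(136,0,16,.01,0)])
E
```

```text
t [-0.      0.0689  0.0045] w [ 0.0064 -0.     -0.    ] dist 21 deg 0.6
t [0.     0.1789 0.0067] w [ 0.0064 -0.     -0.    ] dist 54 deg 0.6
t [0.     0.2055 0.0072] w [ 0.0064 -0.     -0.    ] dist 62 deg 0.6
```

>>> jog_arm(plan=[{"tx":0,"ty":0.0345,"tz":0.0022,"wx":0.0032,"wy":0,"wz":0,"claw":1},{"tx":0,"ty":0.0689,"tz":0.0045,"wx":0.0064,"wy":0,"wz":0,"claw":1},{"tx":0,"ty":0.095,"tz":0.005,"wx":0.0064,"wy":0,"wz":0,"claw":1},{"tx":0,"ty":0.12,"tz":0.0055,"wx":0.0064,"wy":0,"wz":0,"claw":1},{"tx":0,"ty":0.14,"tz":0.006,"wx":0.0064,"wy":0,"wz":0,"claw":1},{"tx":0,"ty":0.16,"tz":0.0063,"wx":0.0064,"wy":0,"wz":0,"claw":1},{"tx":0,"ty":0.1789,"tz":0.0067,"wx":0.0064,"wy":0,"wz":0,"claw":1},{"tx":0,"ty":0.192,"tz":0.0069,"wx":0.0064,"wy":0,"wz":0,"claw":1},{"tx":0,"ty":0.2055,"tz":0.0072,"wx":0.0064,"wy":0,"wz":0,"claw":1},{"tx":0,"ty":0.2055,"tz":0.0072,"wx":0.0064,"wy":0,"wz":0,"claw":1},{"tx":0,"ty":0.2055,"tz":0.0072,"wx":0.0064,"wy":0,"wz":0,"claw":1}])

```text
clock: 13.9
eef_pos: [513.2, 92.9, 86.0]
tool_rot: [3.131, 0.0, -3.071]
force: [0.4, 1.6, -3.3]
width: 7.7
gripper_force: 59.4
```

```bash
python3 tilt.py
```

```text
clock 13.9 force [ 0.4  1.6 -3.3]
22.7 4036 [70.3 71.3 77.3]
38.0 4049 [70.5 72.8 77.6]
53.3 4252 [70.7 73.8 77.8]
68.6 4184 [70.6 71.5 77.6]
83.9 3545 [70.7 71.4 77.4]
99.2 2090 [70.6 71.1 71.6]
114.5 1148 [70.6 71.2 71.8]
129.8 3042 [70.9 71.4 72. ]
x range [ 14.4 138.1] y range [-41.9  45.2] (array([76.2,  0.3]), array([126. ,  90.8]), 0.4)
```

>>> jog_arm(plan=[{"tx":0,"ty":0.0033,"tz":0,"wx":0,"wy":0,"wz":0,"claw":1},{"tx":0,"ty":0.0067,"tz":0,"wx":0,"wy":0,"wz":0,"claw":1},{"tx":0,"ty":0.0067,"tz":0,"wx":0,"wy":0,"wz":0,"claw":1}])

```text
clock: 14.3
eef_pos: [512.9, 94.3, 85.9]
tool_rot: [3.132, -0.0, -3.071]
force: [-0.1, -0.0, -4.1]
width: 7.7
gripper_force: 59.4
```

>>> jog_arm(plan=[{"tx":0,"ty":0.0033,"tz":0,"wx":0,"wy":0,"wz":0,"claw":1},{"tx":0,"ty":0.0067,"tz":0,"wx":0,"wy":0,"wz":0,"claw":1},{"tx":0,"ty":0.0067,"tz":0,"wx":0,"wy":0,"wz":0,"claw":1}])

```text
clock: 14.6
eef_pos: [512.8, 96.8, 86.0]
tool_rot: [3.132, -0.0, -3.071]
force: [-0.3, -0.2, -3.4]
width: 7.8
gripper_force: 59.4
```

>>> jog_arm(plan=[{"tx":0,"ty":0.0033,"tz":0,"wx":0,"wy":0,"wz":0,"claw":1},{"tx":0,"ty":0.0067,"tz":0,"wx":0,"wy":0,"wz":0,"claw":1},{"tx":0,"ty":0.0067,"tz":0,"wx":0,"wy":0,"wz":0,"claw":1}])

```text
clock: 14.9
eef_pos: [512.7, 98.8, 86.0]
tool_rot: [3.131, -0.0, -3.071]
force: [0.1, 1.3, -4.1]
width: 7.6
gripper_force: 59.4
```

>>> jog_arm(plan=[{"tx":0,"ty":0.0033,"tz":0,"wx":0,"wy":0,"wz":0,"claw":1},{"tx":0,"ty":0.0067,"tz":0,"wx":0,"wy":0,"wz":0,"claw":1},{"tx":0,"ty":0.0067,"tz":0,"wx":0,"wy":0,"wz":0,"claw":1}])

```text
clock: 15.2
eef_pos: [512.5, 100.8, 86.0]
tool_rot: [3.131, -0.0, -3.071]
force: [0.4, -1.1, -3.2]
width: 7.7
gripper_force: 59.4
```

>>> jog_arm(plan=[{"tx":0,"ty":0.0033,"tz":0,"wx":0,"wy":0,"wz":0,"claw":1},{"tx":0,"ty":0.0067,"tz":0,"wx":0,"wy":0,"wz":0,"claw":1},{"tx":0,"ty":0.0067,"tz":0,"wx":0,"wy":0,"wz":0,"claw":1}])

```text
clock: 15.5
eef_pos: [512.4, 102.8, 86.1]
tool_rot: [3.132, -0.0, -3.071]
force: [-0.4, 1.1, -3.6]
width: 7.5
gripper_force: 59.4
```

>>> jog_arm(plan=[{"tx":0,"ty":0.0033,"tz":0,"wx":0,"wy":0,"wz":0,"claw":1},{"tx":0,"ty":0.0067,"tz":0,"wx":0,"wy":0,"wz":0,"claw":1},{"tx":0,"ty":0.0067,"tz":0,"wx":0,"wy":0,"wz":0,"claw":1}])

```text
clock: 15.8
eef_pos: [512.2, 104.8, 86.1]
tool_rot: [3.131, -0.0, -3.071]
force: [0.3, 1.4, -3.1]
width: 7.8
gripper_force: 59.4
```

>>> jog_arm(plan=[{"tx":0,"ty":0.0033,"tz":0,"wx":0,"wy":0,"wz":0,"claw":1},{"tx":0,"ty":0.0067,"tz":0,"wx":0,"wy":0,"wz":0,"claw":1},{"tx":0,"ty":0.0067,"tz":0,"wx":0,"wy":0,"wz":0,"claw":1}])

```text
clock: 16.1
eef_pos: [512.1, 106.8, 86.1]
tool_rot: [3.131, 0.0, -3.071]
force: [-0.0, 0.5, -4.2]
width: 7.7
gripper_force: 59.4
```

>>> jog_arm(plan=[{"tx":0,"ty":0.0033,"tz":0,"wx":0,"wy":0,"wz":0,"claw":1},{"tx":0,"ty":0.0067,"tz":0,"wx":0,"wy":0,"wz":0,"claw":1},{"tx":0,"ty":0.0067,"tz":0,"wx":0,"wy":0,"wz":0,"claw":1}])

```text
clock: 16.4
eef_pos: [512.0, 107.7, 86.1]
tool_rot: [3.133, -0.0, -3.071]
force: [0.4, -3.9, -3.2]
width: 7.6
gripper_force: 59.4
```

>>> jog_arm(plan=[{"tx":0,"ty":0.0033,"tz":0,"wx":0,"wy":0,"wz":0,"claw":1},{"tx":0,"ty":0.0067,"tz":0,"wx":0,"wy":0,"wz":0,"claw":1},{"tx":0,"ty":0.0067,"tz":0,"wx":0,"wy":0,"wz":0,"claw":1}])

```text
clock: 16.7
eef_pos: [511.9, 109.0, 86.2]
tool_rot: [3.133, -0.0, -3.072]
force: [-0.3, -5.8, -3.1]
width: 8.1
gripper_force: 59.5
```

```bash
python3 tilt.py
```

```text
clock 16.7 force [-0.3 -5.8 -3.1]
37.9 4181 [73.  74.  79.9]
53.1 4133 [72.7 74.8 79.9]
68.4 4311 [72.5 75.6 79.6]
83.7 4226 [72. 73. 79.]
99.0 3625 [71.6 72.3 78.3]
114.3 2218 [71.1 71.7 72.2]
129.5 1025 [70.5 71.2 71.7]
144.8 2904 [70.5 71.  71.5]
x range [ 29.7 153.1] y range [-41.4  45.3] (array([91.3,  0.6]), array([125.9,  90.6]), 0.23)
```

>>> jog_arm(plan=[{"tx":0,"ty":0,"tz":0,"wx":0,"wy":0,"wz":0,"claw":1},{"tx":0,"ty":0,"tz":0,"wx":0,"wy":0,"wz":0,"claw":1},{"tx":0,"ty":0,"tz":0,"wx":0,"wy":0,"wz":0,"claw":1},{"tx":0,"ty":0,"tz":0,"wx":0,"wy":0,"wz":0,"claw":1},{"tx":0,"ty":0,"tz":0,"wx":0,"wy":0,"wz":0,"claw":1},{"tx":0,"ty":0,"tz":0,"wx":0,"wy":0,"wz":0,"claw":1},{"tx":0,"ty":0,"tz":0,"wx":0,"wy":0,"wz":0,"claw":1},{"tx":0,"ty":0,"tz":0,"wx":0,"wy":0,"wz":0,"claw":1},{"tx":0,"ty":0,"tz":0,"wx":0,"wy":0,"wz":0,"claw":1},{"tx":0,"ty":0,"tz":0,"wx":0,"wy":0,"wz":0,"claw":1}])

```text
clock: 17.8
eef_pos: [511.9, 109.0, 86.2]
tool_rot: [3.133, -0.0, -3.072]
force: [0.7, -5.5, -2.8]
width: 8.0
gripper_force: 59.5
```

>>> jog_arm(plan=[{"tx":0,"ty":-0.003,"tz":0.001,"wx":0,"wy":0,"wz":0,"claw":1},{"tx":0,"ty":-0.006,"tz":0.002,"wx":0,"wy":0,"wz":0,"claw":1},{"tx":0,"ty":-0.008,"tz":0.003,"wx":0,"wy":0,"wz":0,"claw":1},{"tx":0,"ty":-0.008,"tz":0.003,"wx":0,"wy":0,"wz":0,"claw":1},{"tx":0,"ty":-0.008,"tz":0.003,"wx":0,"wy":0,"wz":0,"claw":1}])

```text
clock: 18.3
eef_pos: [512.0, 107.9, 85.3]
tool_rot: [3.132, -0.0, -3.071]
force: [-0.5, -4.0, -1.8]
width: 7.7
gripper_force: 59.6
```

```bash
python3 tilt.py
```

```text
clock 18.3 force [-0.5 -4.  -1.8]
37.4 4061 [70.4 71.5 77.4]
52.6 4067 [70.5 72.7 77.6]
67.9 4238 [70.5 73.7 77.6]
83.2 4190 [70.3 71.2 77.3]
98.5 3540 [70.2 70.9 76.9]
113.7 2125 [69.9 70.5 71. ]
129.0 1081 [69.7 70.4 70.9]
144.3 2928 [69.9 70.5 70.9]
x range [ 29.1 152.6] y range [-41.5  45.3] (array([90.8,  0.5]), array([ 90.3, 125.9]), 89.99)
```

>>> jog_arm(plan=[{"tx":0,"ty":0,"tz":0,"wx":0,"wy":0,"wz":0,"claw":1},{"tx":0,"ty":0,"tz":0,"wx":0,"wy":0,"wz":0,"claw":1},{"tx":0,"ty":0,"tz":0,"wx":0,"wy":0,"wz":0,"claw":1},{"tx":0,"ty":0,"tz":0,"wx":0,"wy":0,"wz":0,"claw":1},{"tx":0,"ty":0,"tz":0,"wx":0,"wy":0,"wz":0,"claw":1},{"tx":0,"ty":0,"tz":0,"wx":0,"wy":0,"wz":0,"claw":1},{"tx":0,"ty":0,"tz":0,"wx":0,"wy":0,"wz":0,"claw":1},{"tx":0,"ty":0,"tz":0,"wx":0,"wy":0,"wz":0,"claw":1},{"tx":0,"ty":0,"tz":0,"wx":0,"wy":0,"wz":0,"claw":1},{"tx":0,"ty":0,"tz":0,"wx":0,"wy":0,"wz":0,"claw":1},{"tx":0,"ty":0,"tz":0,"wx":0,"wy":0,"wz":0,"claw":0.9},{"tx":0,"ty":0,"tz":0,"wx":0,"wy":0,"wz":0,"claw":0.8}])

```text
clock: 19.6
eef_pos: [512.4, 109.6, 85.5]
tool_rot: [3.13, 0.001, -3.07]
force: [0.8, 0.4, -0.4]
width: 17.0
gripper_force: 0.0
```

>>> jog_arm(plan=[{"tx":0,"ty":0,"tz":0,"wx":0,"wy":0,"wz":0,"claw":0.6},{"tx":0,"ty":0,"tz":0,"wx":0,"wy":0,"wz":0,"claw":0.6},{"tx":0,"ty":0,"tz":0,"wx":0,"wy":0,"wz":0,"claw":0.6},{"tx":0,"ty":0,"tz":0,"wx":0,"wy":0,"wz":0,"claw":0.6},{"tx":0,"ty":0,"tz":-0.1,"wx":0,"wy":0,"wz":0,"claw":0.6},{"tx":0,"ty":0,"tz":-0.2,"wx":0,"wy":0,"wz":0,"claw":0.6},{"tx":0,"ty":0,"tz":-0.3,"wx":0,"wy":0,"wz":0,"claw":0.6},{"tx":0,"ty":0,"tz":-0.3,"wx":0,"wy":0,"wz":0,"claw":0.6},{"tx":0,"ty":0,"tz":-0.3,"wx":0,"wy":0,"wz":0,"claw":0.6}])

```text
clock: 20.5
eef_pos: [512.3, 107.5, 175.7]
tool_rot: [3.131, 0.001, -3.071]
force: [-0.3, -0.2, -0.9]
width: 34.5
gripper_force: 0.0
```

```bash
python3 tilt.py; ls pics
```

```text
clock 20.5 force [-0.3 -0.2 -0.9]
37.4 1946 [70.2 71.  77.1]
52.6 1919 [70.3 71.4 77.4]
67.9 2077 [70.3 71.9 77.4]
83.1 2100 [70.1 70.9 76.9]
98.4 2012 [69.9 70.7 74.2]
113.6 1694 [69.9 70.5 71.1]
128.8 866 [69.8 70.5 71.1]
144.1 1994 [70.  70.5 71. ]
x range [ 29.1 152.3] y range [-42.8  45.2] (array([90.6,  0.8]), array([ 89.3, 125.5]), 89.93)
scene0.png
scene0c.png
tilt_101.png
tilt_110.png
tilt_117.png
tilt_127.png
tilt_139.png
tilt_167.png
tilt_183.png
tilt_205.png
tilt_83.png
tilt_92.png
top0.png
top0c.png
w1.png
w2.png
w3.png
```

View pics/tilt_205.png

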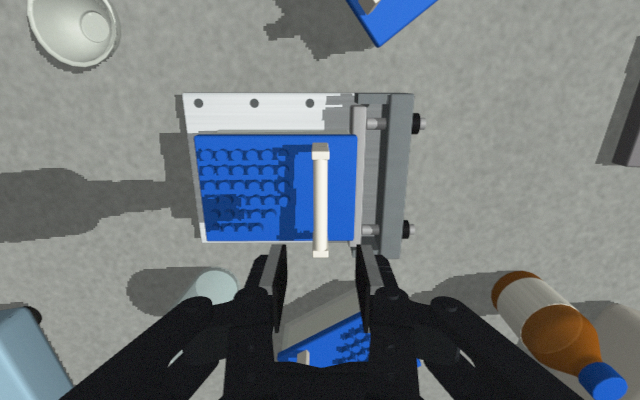

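The rack (195–357, 135–242) lies flat and square on the plate against the bar at column 360. The gripper is clear and the glassware has not moved.

```bash
python3 -c "
from cell import ctrl
print(ctrl.finish_job())"
```

```text
the job is handed in; nothing more can be done
None
```

I handed the job in at about 20.5 s of the 72 s. By camera, the rack lies flat and square on the plate against the stop bar (dock x about +50). I pressed it there at about 4–5.5 N for over 2 s, and the gripper is clear; the judge gave no verdict back.

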